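# Feed one knob blank and set it in the centre finder

## Robot

A 6-joint arm with a two-finger parallel gripper is mounted at the origin on a cart in front of the work surface, level with it; the furniture and walls round the work are solid. World frame = base frame: x ahead of the robot, y to its left, z up, the work surface at z = 0. Lengths are in mm, angles in rad, forces in N, time in s.
With the tool pointing down it reaches from about 275 to 725 mm from the base axis. Payload 5.6 kg.
Tool frame: the origin (TCP) lies at the very end of the fingers, on their centre line; the grasp point (between the pads) lies 19 mm behind it (r.pinch_z is the z of the grasp point in the tool frame, in mm); z points along the fingers, y is the line along which they close (so a half turn about z gives the same grasp; the last joint's range is limited). The gripper opens to 85 mm and grips with 20 to 120 N. Pads are 22 mm wide; open, the fingers measure 114 mm over their backs; the gripper's body (76 mm by 85 mm) begins 54 mm behind the grasp point. The pads swing forward as they close: fully open they stand 13 mm farther back than shut.
Start: joints at [-1.031, 0.255, 0.108, 0, -1.424, -0.285], TCP at [138.649, -532.231, 231.283] pointing down, gripper open.
Joint ranges: [-2.95, 2.95], [-1.21, 1.97], [-1.09, 1.5], [-2.87, 1.71], [-2.94, -0.07], [-3.05, 3.05]. Speed limits (rad/s): [2.57, 2.57, 3.14, 3.14, 3.14, 3.14].

## Interface

Orientations are given as a rotation vector (axis times angle).
In Python, from cell import r, imaging gives the robot as it stands.
- The arm moves only by the tool play_rows, never from a script. Its argument "commands" is one flat list of numbers, 6 for each row, row after row: the shift along the world's x, y, z in m, then the turn, a rotation vector about the world's x, y, z in rad. In form: [x, y, z, wx, wy, wz, x, y, z, wx, wy, wz, ...]. A call has 1 to 5 rows; each row is the pose to reach, as a shift and turn from the pose commanded when the call began; what a row does not reach only later rows make up. A row lasts 1/10 s, in which the tool goes at most 50 mm and 8.59 degrees, less where a joint would pass 70% of its speed; a pose out of reach is approached as far as the arm can. A call with a gripper value outside its range is refused whole. "hand" is the finger opening in m, from 0 to 0.0854, set as the call begins (left out, the last holds). The fingers move at their own pace and stop on an object; the grip force is fixed at half the most. Time passes only in rows, so rows that repeat a pose let the fingers close. It gives the time, the measured TCP pose, the force, the opening and the grip force at its end, in the units of the state.
- r.read_state(): the state, without advancing time (a new reading comes with each control period).
- imaging.get_image(name): name is "scene" or "top" or "wrist"; returns a dict with "image" (400x640x3 uint8, blue, green, red), "depth" (400x640 float32, mm along the optical axis (not along the pixel's ray), 0 where there is no reading), "fov_y" (degrees; the focal length in pixels is half the picture's height over the tangent of half this angle, whatever the lens; pixels are square), "cx", "cy" (the principal point, pixels), "extrinsics" (4x4, takes a point from camera to world coordinates); the wrist camera has in their place "tool_from_camera" (4x4, takes a point from camera to tool coordinates, whose origin is the TCP and whose axes are the flange's). Camera axes: x right, y down, z forward; pixel columns grow to the right and rows downward; lengths in mm; the calibration is good to about 2 mm. The wrist camera is an equidistant fisheye: a pixel r from the principal point sees the ray r / f radians off the axis. A picture is of the moment at which its call begins: read the wrist's pose just before it.
- r.hand_in(): hands the job in; it is judged then, once.
The state is a dict: "clock": time; "joint_pos": joint angles; "qd": joint speeds; "tau": joint torques, N m; "ee_pos": TCP position; "ee_rot": TCP orientation; "force": force on the tool from outside, world axes, zero at the start; "ft_torque": the same for the moment, N m; "width": finger opening in mm; "finger_force": force on a finger pad.
Only numpy, scipy, OpenCV 4.12 (cv2) and the standard library are available. Lean on these libraries where they do the work, as an engineer would, in place of code of your own. Each camera call takes 0.05 s, during which the arm holds its last target. There are 200 camera calls.

## Task

Press the red plunger of the blank feeder right down once and let it come back up by itself, so that a single wooden knob blank is pushed out at the front of the feeder. Then, without picking it up, push that blank sideways along the board with the fingertips until it sits home in the V of the centre finder, against both fences. Leave the other blanks in the tube, and do not disturb the goblet, the turned box or the pencil beside the board.

Things in the scene. Friction and masses are not known exactly. Their poses are not given: they have to be found in the camera images.
- feeder: Blank feeder, fixed on the bench: an L-shaped board, 18 mm thick with a grey top, carrying an open apron in front, a clear upright tube with a stack of blanks, and behind it a green frame with the red plunger. Origin: on the bench under the tube's axis; x from the apron back towards the plunger, y left along the apron, z up. Apron: x -120 to -15, y -90 to 245 mm, top at z = 18 mm.
- tube_mouth (a point): Centre of the open top of the clear tube, 72 mm over the bench; tube 54 mm across. Under it an aluminium collar on two guide rails (top 41 mm over the bench) reaches 30 mm to the front and 34 mm to each side of the axis. The green frame is 83 mm wide, stands 49 to 124 mm behind the axis and is 128 mm high over the bench. The blanks go out under the collar, lowest first.
- outlet (a point): Point on the apron's top, 70 mm in front of the tube's axis, where the blank's centre comes to lie (within about 6 mm) when the plunger has been pressed right down: flat, clear of tube and rails. It stays there when the plunger rises; the next blank then drops onto the board by itself, and another full press would push that one out too.
- plunger (a joint): Travel of the plunger, which drives a flat pusher through a bell crank: 0 m up (its rest), 0.036 m right down against its stop. A spring resists with about 2.5 N at the top and 5 N at the bottom and brings it back up when it is let go. The blank is out only after the full stroke.
- plunger_top (a point): Middle of the top of the plunger's round red knob, 44 mm across, slightly domed. It stands 195 mm over the bench at rest, 96 mm behind the tube's axis, and goes straight down when pressed.
- centre_finder: Centre finder, fixed on the apron: two dark wooden fences, 13 mm high, 12 mm thick, 54 mm long, forming a right-angled V. Origin: on the board's top, under its black clamping knob (28 mm across, top 33 mm over the board). The V's corner lies 35 mm along its own -y; the V opens to its own -y, roughly towards the outlet; the mouth is 79 mm wide, the inner fence ends 75 mm along -y.
- seat (a point): Point on the board's top where the blank's centre lies when it is home and touches both fences: 66 mm from the centre finder's origin along its own -y. A thin steel blade over the middle of the V (its own x from 0 to 14 mm, underside 15 mm over the board) ends 4 mm past this point; the 12 mm blank slides under it.
- blank_0: The lowest blank in the tube, the one to be fed out: a round beech disc, 44 mm across, 12 mm thick, about 14 g. Origin at the centre of its underside, z up through the disc.
- blank_1: Second blank from the bottom, same disc; it must stay in the tube.
- blank_2: Third blank, same disc; it must stay in the tube.
- blank_3: Top blank (fourth), same disc; it must stay in the tube.
- goblet: Small turned wooden goblet, 56 mm across, 118 mm tall, standing on the bench to the right of the feeder's frame. Origin at the centre of its foot. Not to be disturbed.
- turned_box: Small turned wooden box, 57 mm across, 40 mm tall, standing on the bench to the left of the feeder's frame, behind the apron. Origin at the centre of its underside. Not to be disturbed.
- pencil_red: Red pencil, 184 mm long, lying on the bench to the right of the board. Origin under its middle. Not to be disturbed.
Mind the look-alikes: they are no part of the job. Leave any orange look-alike of the blank_3 alone.

How it is judged:
By the outcome, as a careful person would: the job done as asked, in the order asked, and still so for the second after the job is handed in, with the robot touching nothing.
It also fails if it takes over 51 s, if anything falls off the work surface, if the arm or the gripper's body presses on something with over 40 N, if the wrist force passes 120 N, or if a joint passes its speed limit or range.

## Working session

There is one attempt and no reset: what is moved stays moved. The work goes in short steps, Python scripts to look and compute and a tool call to move; the robot and the scene stay as the last step left them, time stands still between calls to the robot, and variables do not carry over. Pictures are saved under pics/ and viewed, at most 10 in all, crops included, and the job is handed in when it is done.

Besides the shell and the picture viewer there is one more tool, called as name(argument=value, ...), one argument or row to a line, values as JSON. play_rows: Moves the arm, as the interface text tells. Its arguments: {"type":"object","properties":{"commands":{"type":"array","items":{"type":"number"}},"hand":{"type":"number"}},"required":["commands"]}

```bash
mkdir -p pics; ls
python3 - <<'E'
from cell import r, imaging
import cv2,numpy as np
s=r.read_state();print(s['clock'],s['ee_pos'],s['ee_rot'],s['width'],r.pinch_z)
for n in('scene','top'):
    d=imaging.get_image(n);cv2.imwrite(f'pics/{n}0.png',d['image']);np.savez(f'{n}0.npz',**d)
    print(n,d['fov_y'],d['cx'],d['cy'],np.round(d['extrinsics'],3).tolist())
E
```

```text
pics
0.0 [ 138.55873883 -531.73628918  230.37242144] [ 3.98946872e-01 -3.11585852e+00 -3.04859885e-03] 85.10530725400662 -18.700000000000003
scene 54.98066876748275 321.5266466583192 203.75238964641179 [[-0.907, -0.227, 0.354, 217.309], [-0.42, 0.531, -0.736, 684.906], [-0.021, -0.816, -0.577, 702.892], [0.0, 0.0, 0.0, 1.0]]
top 43.71332561371583 322.45663882743446 195.9721025142852 [[0.206, -0.93, 0.304, 262.815], [-0.979, -0.198, 0.055, -101.573], [0.009, -0.309, -0.951, 1131.165], [0.0, 0.0, 0.0, 1.0]]
```

View pics/scene0.png

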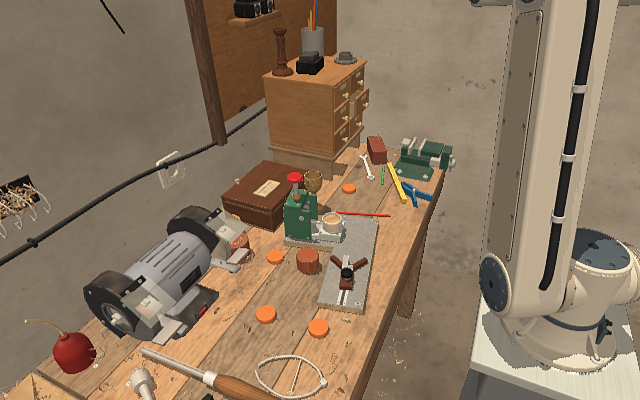

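View pics/top0.png

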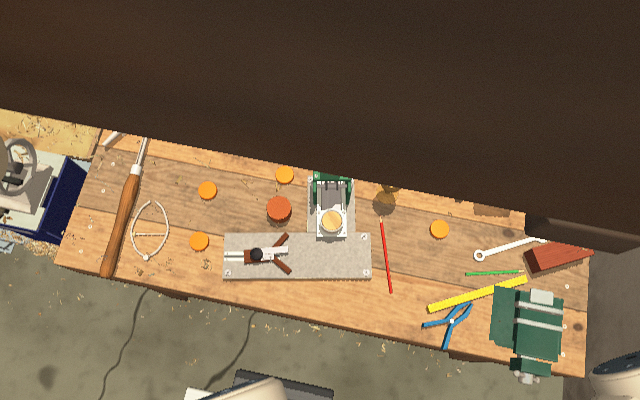

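The scene view shows the plunger knob at about (295,178), the tube near (332,222) and the centre finder near (347,272). In the top view the tube is at (332,221), the finder at (257,255) and the apron spans (223..371, 233..280). A dark shelf hides the plunger there.

```bash
cat > h.py <<'E'
import numpy as np,cv2
def f(d): return 200/np.tan(np.radians(float(d['fov_y'])/2))
def load(n): return dict(np.load(n))
def ray(d,uv):
    uv=np.atleast_2d(np.asarray(uv,float)); E=d['extrinsics']
    v=np.c_[(uv[:,0]-d['cx'])/f(d),(uv[:,1]-d['cy'])/f(d),np.ones(len(uv))]
    return E[:3,3],v@E[:3,:3].T
def plane(d,uv,z):
    o,v=ray(d,uv); return o+v*((z-o[2])/v[:,2])[:,None]
def cloud(d):
    h,w=d['depth'].shape; u,v=np.meshgrid(np.arange(w),np.arange(h))
    o,r=ray(d,np.c_[u.ravel(),v.ravel()]); return (o+r*d['depth'].reshape(-1,1)).reshape(h,w,3)
E
python3 - <<'E'
from h import *
t=load('top0.npz');s=load('scene0.npz')
Pt=cloud(t);Ps=cloud(s)
for uv in [(300,50),(300,120),(300,155),(100,100),(500,200)]: print('shelf',uv,Pt[uv[1],uv[0]].round())
im=s['image'].astype(int);m=(im[...,2]>150)&(im[...,1]<60)&(im[...,0]<60);m[:160]=0;m[205:]=0;m[:,:280]=0;m[:,310:]=0
p=Ps[m];print('knob',m.sum(),p.mean(0).round(1),p.min(0).round(1),p.max(0).round(1)); q=p[p[:,2]>185];print((q.min(0)+q.max(0))/2,q[:,2].max())
# apron: grey mask top
c=t['image'].astype(int);z=Pt[...,2];m=((abs(z-18)<6)&(c.max(2)-c.min(2)<25)).astype('uint8');m[:228]=0;m[290:]=0;m[:,:215]=0;m[:,380:]=0
m=cv2.morphologyEx(m,cv2.MORPH_CLOSE,np.ones((15,15)))
m=cv2.morphologyEx(m,cv2.MORPH_OPEN,np.ones((5,5)))
k=max(cv2.findContours(m,0,1)[0],key=cv2.contourArea)[:,0]
P=plane(t,k,18)[:,:2].astype('float32');R=cv2.minAreaRect(P);print(R,cv2.boxPoints(R))
a=cv2.resize(t['image'][160:300,200:420],None,fx=3.6,fy=3.6,interpolation=2);cv2.imwrite('pics/topc.png',a)
a=cv2.resize(s['image'][160:320,240:400],None,fx=3.7,fy=3.7,interpolation=2);cv2.imwrite('pics/scc.png',a)
E
```

```text
shelf (300, 50) [ 295.  -93. 1082.]
shelf (300, 120) [ 295.  -92. 1064.]
shelf (300, 155) [ 295.  -91. 1050.]
shelf (100, 100) [ 295.  -57. 1057.]
shelf (500, 200) [ 295. -127. 1048.]
knob 111 [643.1 -44.1 194.4] [625.1 -66.7 186.9] [662.5 -26.  198.1]
[643.7760987  -46.38477972 192.50725701] 198.12117983618094
((424.41943359375, 126.62107849121094), (48.15058898925781, 42.82286834716797), 14.678714752197266) [[395.70428  141.23303 ]
 [406.55554   99.80782 ]
 [453.13458  112.009125]
 [442.28333  153.43433 ]]
```

View pics/topc.png

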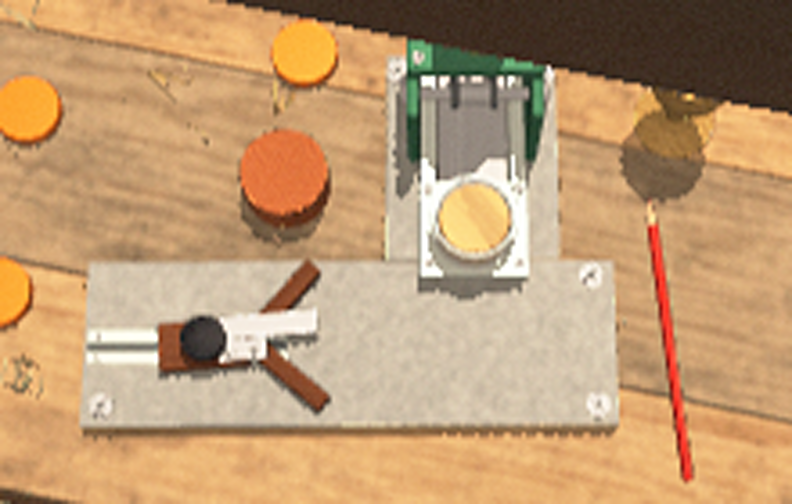

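View pics/scc.png

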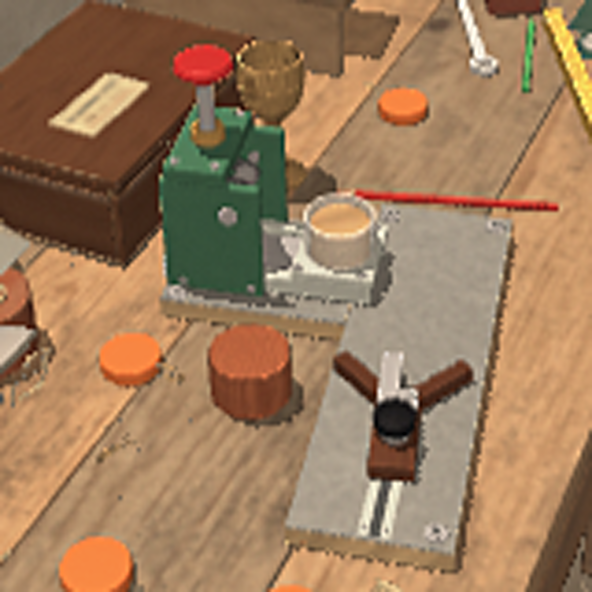

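The crops show the apron top corners at crop pixels (81,426), (617,424), (613,263) and (89,263), the tube rim at (475,217), the finder knob at (203,338), and fence ends at (312,268) and (322,405). The frame is green with a red plunger above it.

Run:
```python
from h import *
t=load('top0.npz');s=load('scene0.npz')
C=lambda l,z:plane(t,np.array(l)/3.6+[200,160]-.4,z)
c=C([(81,426),(617,424),(613,263),(89,263)],18)[:,:2]
M=np.array([[-120,245],[-120,-90],[-15,-90],[-15,245]],float)
def fit(A,B):
    a=A-A.mean(0);b=B-B.mean(0);th=np.arctan2((a[:,0]*b[:,1]-a[:,1]*b[:,0]).sum(),(a*b).sum())
    R=np.array([[np.cos(th),-np.sin(th)],[np.sin(th),np.cos(th)]]);return th,R,B.mean(0)-R@A.mean(0)
th,R,o=fit(M,c);print('feeder',th,o,'res',(c-(M@R.T+o)).round(1).tolist())
print('tube rim',C([(475,217)],72))
for n,x in(('outlet',(-70,0)),('plunger',(96,0))):print(n,R@x+o)
k=C([(203,338)],51)[0,:2];print('finder knob',k)
e=C([(312,268),(322,405)],31)[:,:2];print('fence ends',e, e.mean(0), np.linalg.norm(e[0]-e[1]))
d=e.mean(0)-k;print('dir -y',d,np.linalg.norm(d)); d/=np.linalg.norm(d);print('seat',k+66*d)
# scene
S=lambda l,z:plane(s,np.array(l)/3.7+[240,160]-.4,z)
c=S([(288,545),(458,568),(513,225),],18)[:,:2];print('scene corners',c,'model',M[[3,0,1]]@R.T+o)
print('knob',S([(396,416)],51),'tube',S([(341,222)],72),'plunger',S([(203,64)],192))
```

```text
feeder 0.21067719454397993 [552.42126787 -70.86118111] res [[1.1, -1.5], [0.9, 1.9], [-1.4, 0.5], [-0.6, -0.9]]
tube rim [[551.88752889 -70.92148944  72.        ]]
outlet [483.96900129 -85.49973296]
plunger [646.29866204 -50.78545287]
finder knob [448.3764943   76.53566605]
fence ends [[509.25450013  23.85416544]
 [426.5063006   -1.76895002]] [467.88040036  11.04260771] 86.62452638730473
dir -y [ 19.50390607 -65.49305834] 68.33551816572272
seat [467.21381104  13.2809785 ]
scene corners [[ 477.73675618  178.22155479]
 [ 378.09280494  152.90905933]
 [ 451.18204172 -177.09400839]] model [[ 486.51799358  165.58491938]
 [ 383.83959371  143.62709161]
 [ 453.89552039 -183.96589845]]
knob [[446.49028123  82.20114877  51.        ]] tube [[547.96412512 -63.391127    72.        ]] plunger [[644.50360048 -47.363903   192.        ]]
```

Run:
```python
from h import *
a=np.array([138,-532.]);b=np.array([646,-50.]);L=np.linalg.norm(b-a);u=(b-a)/L
for n in('scene','top'):
    d=load(n+'0.npz');P=cloud(d);m=(d['depth']>0);p=P[m];q=p[:,:2]-a;s=q@u;w=q@[-u[1],u[0]]
    for s0 in range(100,800,100):
        k=(s>s0-100)&(s<s0)&(abs(w)<110)&(p[:,2]<700);z=p[k,2]; print(n,s0,k.sum(),z.max().round() if k.any() else None)
    k=(p[:,0]>450)&(p[:,0]<900)&(p[:,1]<-150)&(p[:,1]>-600)&(p[:,2]>150);print(n,'tall',p[k].min(0).round() if k.any() else None,p[k].max(0).round() if k.any() else None)
```

```text
scene 100 929 -846.0
scene 200 1399 570.0
scene 300 1714 574.0
scene 400 2319 29.0
scene 500 1855 25.0
scene 600 1262 120.0
scene 700 2167 198.0
scene tall [ 621. -600.  150.] [ 900. -247.  557.]
top 100 529 -845.0
top 200 1978 630.0
top 300 5415 634.0
top 400 4735 29.0
top 500 4377 24.0
top 600 4117 118.0
top 700 3843 134.0
top tall None None
```

play_rows(
  commands=[0.028,0.031,0.005,0,0,0.104,0.056,0.062,0.01,0,0,0.208,0.084,0.093,0.015,0,0,0.312,0.112,0.124,0.02,0,0,0.416,0.14,0.155,0.025,0,0,0.52],
  hand=0,
)

```text
clock: 0.6
ee_pos: [279.3, -375.7, 256.1]
ee_rot: [1.193, -2.906, -0.001]
force: [0.4, -1.0, -0.4]
width: 12.1
finger_force: 0.0
```

play_rows(
  commands=[0.028,0.031,0.005,0,0,0.104,0.056,0.062,0.01,0,0,0.208,0.084,0.093,0.015,0,0,0.312,0.112,0.124,0.02,0,0,0.416,0.14,0.155,0.025,0,0,0.52],
)

```text
clock: 1.1
ee_pos: [419.3, -220.6, 281.3]
ee_rot: [1.9, -2.502, -0.001]
force: [1.1, 0.0, 0.2]
width: -0.1
finger_force: 0.0
```

play_rows(
  commands=[0.028,0.031,0.005,0,0,0.104,0.056,0.062,0.01,0,0,0.208,0.084,0.093,0.015,0,0,0.312,0.112,0.124,0.02,0,0,0.416,0.14,0.155,0.025,0,0,0.52],
)

```text
clock: 1.6
ee_pos: [559.4, -65.7, 306.1]
ee_rot: [2.479, -1.929, -0.001]
force: [0.6, 0.1, 1.0]
width: -0.6
finger_force: 0.0
```

play_rows(
  commands=[0,0,0,0,0,0,0,0,0,0,0,0,0,0,0,0,0,0],
)

```text
clock: 1.9
ee_pos: [558.2, -67.7, 306.1]
ee_rot: [2.474, -1.935, -0.001]
force: [0.3, -0.6, 0.0]
width: -0.2
finger_force: 0.0
```

Run:
```python
from cell import r, imaging
import cv2,numpy as np
s=r.read_state();print(s['clock'],s['ee_pos'],s['ee_rot'],s['width'],s['force'],s['joint_pos'])
d=imaging.get_image('wrist');cv2.imwrite('pics/w1.png',d['image']);np.savez('w1.npz',p=s['ee_pos'],rv=s['ee_rot'],**d)
print(d['fov_y'],d['cx'],d['cy'],np.round(d['tool_from_camera'],3).tolist())
```

```text
1.9 [558.17879963 -67.67436275 306.1192461 ] [ 2.47398242e+00 -1.93538766e+00 -5.78854723e-04] -0.23288743682240798 [ 0.26877947 -0.62973054  0.02254191] [ 1.57582438e-01  2.73226783e-01  3.19703169e-01  8.69209625e-05
 -1.61790712e+00  8.55129774e-02]
65.70646984690485 325.35044904029724 200.79225144670596 [[0.001, -0.961, -0.275, 70.686], [1.0, 0.001, 0.0, 0.458], [0.0, -0.275, 0.961, -143.697], [0.0, 0.0, 0.0, 1.0]]
```

View pics/w1.png

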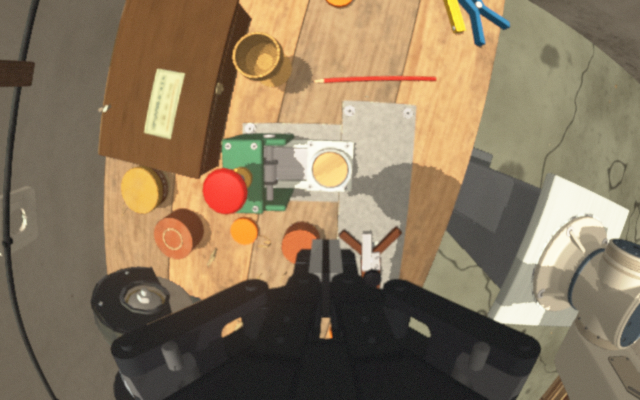

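The wrist view shows the red plunger at (225,191), the tube mouth at (331,169), the finder fences at (352,240) and (387,240), and an apron corner at (349,101).

```bash
cat >> h.py <<'E'
from scipy.spatial.transform import Rotation as Ro
def wplane(d,uv,z):
    uv=np.atleast_2d(np.asarray(uv,float));q=uv-[d['cx'],d['cy']];rr=np.linalg.norm(q,axis=1);a=rr/f(d)
    v=np.c_[q/np.maximum(rr,1e-9)[:,None]*np.sin(a)[:,None],np.cos(a)]
    R=Ro.from_rotvec(d['rv']).as_matrix();T=d['tool_from_camera']
    o=R@T[:3,3]+d['p'];v=v@(R@T[:3,:3]).T
    return o+v*((z-o[2])/v[:,2])[:,None]
E
python3 - <<'E'
from h import *
d=load('w1.npz');im=d['image'].astype(int)
m=(im[...,2]>170)&(im[...,1]<70)&(im[...,0]<70);m[:160]=0;m[220:]=0;m[:,:195]=0;m[:,255:]=0
v,u=np.nonzero(m);P=wplane(d,np.c_[u,v],190);c,rad=cv2.minEnclosingCircle(P[:,:2].astype('float32'));print('plunger',c,rad,P.mean(0))
print('tube',wplane(d,[331,169],70),'apron corners',wplane(d,[(346,101),(416,106)],18))
print('fence ends',wplane(d,[(344,231),(400,229)],31),'goblet',wplane(d,[258,56],118))
cv2.imwrite('pics/w1c.png',cv2.resize(d['image'][90:290,190:430],None,fx=3,fy=3,interpolation=2))
E
```

```text
plunger (646.9174194335938, -51.276920318603516) 20.696928024291992 [645.47751376 -47.56507797 190.        ]
tube [[551.44296131 -72.44167985  70.        ]] apron corners [[ 551.63748378 -161.59495672   18.        ]
 [ 454.12945126 -182.44277021   18.        ]]
fence ends [[508.23963481  17.77605881  31.        ]
 [428.01611079  -4.57279351  31.        ]] goblet [[ 660.32938895 -182.83776954  118.        ]]
```

View pics/w1c.png

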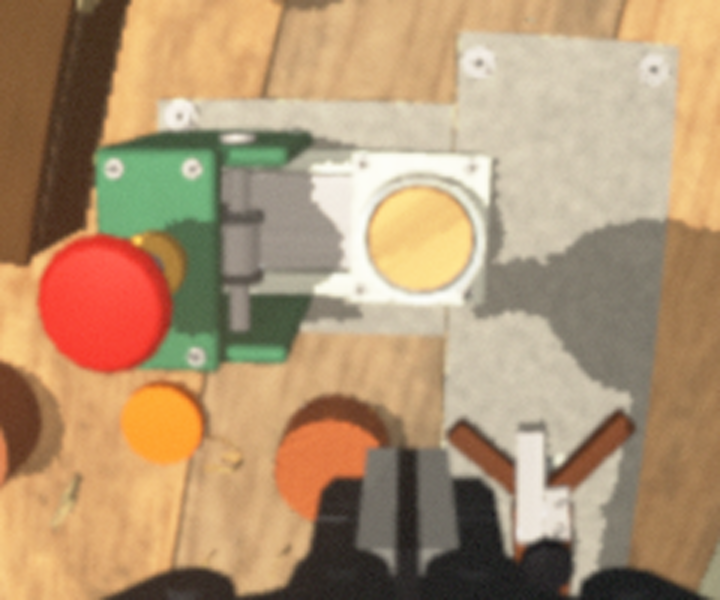

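The crop agrees: the plunger at (105,303) matches the model, and the feeder axis and finder are as seen from the top camera. Moving above the plunger and pressing.

play_rows(
  commands=[0.044,0.008,0,0,0,0,0.088,0.017,-0.02,0,0,0,0.088,0.017,-0.06,0,0,0,0.088,0.017,-0.1,0,0,0,0.088,0.017,-0.1,0,0,0],
)

```text
clock: 2.45
ee_pos: [642.5, -50.8, 199.1]
ee_rot: [2.467, -1.932, -0.018]
force: [-0.3, -0.2, -0.3]
width: -0.1
finger_force: 0.0
```

play_rows(
  commands=[0,0,-0.008,0,0,0,0,0,-0.016,0,0,0,0,0,-0.022,0,0,0,0,0,-0.028,0,0,0,0,0,-0.034,0,0,0],
)

```text
clock: 2.95
ee_pos: [648.0, -50.8, 174.1]
ee_rot: [-2.474, 1.933, -0.007]
force: [2.4, -1.5, 4.7]
width: -0.0
finger_force: 2.3
```

play_rows(
  commands=[0,0,-0.005,0,0,0,0,0,-0.008,0,0,0,0,0,-0.01,0,0,0,0,0,-0.01,0,0,0],
)

```text
clock: 3.35
ee_pos: [646.7, -50.0, 162.0]
ee_rot: [-2.475, 1.934, 0.0]
force: [2.2, -1.2, 3.7]
width: -0.2
finger_force: 1.9
```

play_rows(
  commands=[0,0,-0.002,0,0,0,0,0,-0.003,0,0,0,0,0,-0.003,0,0,0],
)

```text
clock: 3.65
ee_pos: [646.7, -50.1, 159.3]
ee_rot: [-2.475, 1.934, 0.0]
force: [2.4, -0.6, 4.2]
width: -0.1
finger_force: 2.0
```

play_rows(
  commands=[0,0,-0.001,0,0,0,0,0,-0.002,0,0,0,0,0,-0.002,0,0,0],
)

```text
clock: 3.95
ee_pos: [646.8, -50.1, 158.8]
ee_rot: [-2.475, 1.933, -0.002]
force: [0.1, 0.7, 8.7]
width: -0.1
finger_force: 5.1
```

play_rows(
  commands=[0,0,-0.001,0,0,0,0,0,-0.0015,0,0,0,0,0,-0.0015,0,0,0],
)

```text
clock: 4.25
ee_pos: [646.9, -50.1, 158.7]
ee_rot: [-2.475, 1.933, -0.004]
force: [-2.8, 2.2, 15.4]
width: -0.1
finger_force: 7.8
```

Run:
```python
from h import *
from cell import r, imaging
print(r.read_state()['force'])
d=imaging.get_image('top');cv2.imwrite('pics/t2.png',cv2.resize(d['image'][200:300,210:390],None,fx=4,fy=4,interpolation=2));np.savez('t2.npz',**d)
im=cv2.cvtColor(d['image'],cv2.COLOR_BGR2HSV)
```

```text
[-2.791729    2.24362591 15.44313761]
```

View pics/t2.png

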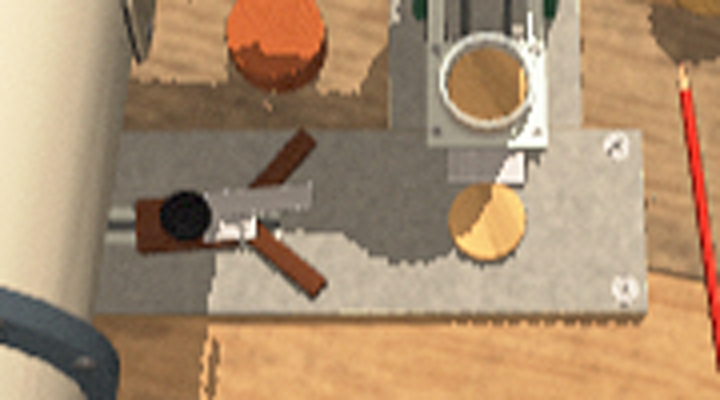

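The blank is out at crop pixel (487,221), clear of the pusher tip. Raising the arm and measuring.

play_rows(
  commands=[0,0,0.01,0,0,0,0,0,0.025,0,0,0,0,0,0.04,0,0,0,0,0,0.065,0,0,0,0,0,0.1,0,0,0],
)

```text
clock: 4.8
ee_pos: [644.6, -49.6, 253.3]
ee_rot: [2.472, -1.932, -0.011]
force: [0.8, -0.1, -0.0]
width: 0.2
finger_force: 0.0
```

Run:
```python
from h import *
t=load('t2.npz')
C=lambda l,z:plane(t,np.array(l)/4+[210,200]-.4,z)[:,:2].round(1)
print('blank',C([(487,221)],30),'knob',C([(186,215)],51))
# fence tip corners (outer end): inner corner, outer corner of each
print('A inner/outer end',C([(314,144),(303,129)],31).tolist()); print('B',C([(326,284),(315,298)],31).tolist())
print('A start, B start inner',C([(262,190),(268,232)],31).tolist())
print('blade end',C([(311,182),(311,204)],34))
```

```text
blank [[483.9 -85.5]] knob [[448.7  76.4]]
A inner/outer end [[506.6, 19.0], [513.8, 27.0]]
B [[430.7, -5.5], [421.9, -1.3]]
A start, B start inner [[474.8, 41.5], [452.3, 32.7]]
blade end [[484.3  15.4]
 [472.1  12.5]]
```

play_rows(
  commands=[-0.038,-0.02,0,0,0,0.015,-0.075,-0.04,0,0,0,0.03,-0.113,-0.06,0,0,0,0.045,-0.15,-0.079,0,0,0,0.045,-0.15,-0.079,-0.03,0,0,0.045],
  hand=0.018,
)

```text
clock: 5.3
ee_pos: [494.5, -131.0, 229.4]
ee_rot: [-2.514, 1.879, -0.008]
force: [1.4, 0.4, 0.3]
width: 17.2
finger_force: 0.0
```

play_rows(
  commands=[0,0,-0.04,0,0,0,0,0,-0.08,0,0,0,0,0,-0.12,0,0,0,0,0,-0.16,0,0,0,0,0,-0.18,0,0,0],
)

```text
clock: 5.8
ee_pos: [492.4, -128.6, 41.2]
ee_rot: [2.513, -1.878, -0.013]
force: [1.1, 0.3, 0.6]
width: 17.5
finger_force: 0.0
```

play_rows(
  commands=[0,0,-0.01,0,0,0,0,0,-0.016,0,0,0,0,0,-0.02,0,0,0,0,0,-0.022,0,0,0,0,0,-0.022,0,0,0],
)

```text
clock: 6.3
ee_pos: [497.0, -129.2, 24.3]
ee_rot: [-2.518, 1.878, -0.001]
force: [0.8, 0.2, 0.4]
width: 18.2
finger_force: 0.0
```

Run:
```python
from h import *
from cell import r, imaging
s=r.read_state();print(s['ee_pos'],s['ee_rot'],s['force'],s['width'])
d=imaging.get_image('wrist');np.savez('w3.npz',p=s['ee_pos'],rv=s['ee_rot'],**d)
t=imaging.get_image('top')
cv2.imwrite('pics/w3.png',np.vstack([cv2.resize(d['image'][100:340,160:480],(480,360)),cv2.resize(t['image'][200:290,210:390],(480,240),interpolation=2)]))
```

```text
[ 497.0499357  -129.17960738   24.34576952] [-2.51759005e+00  1.87799374e+00 -1.23806516e-03] [0.836556   0.18714931 0.42593543] 18.168201158249058
```

View pics/w3.png

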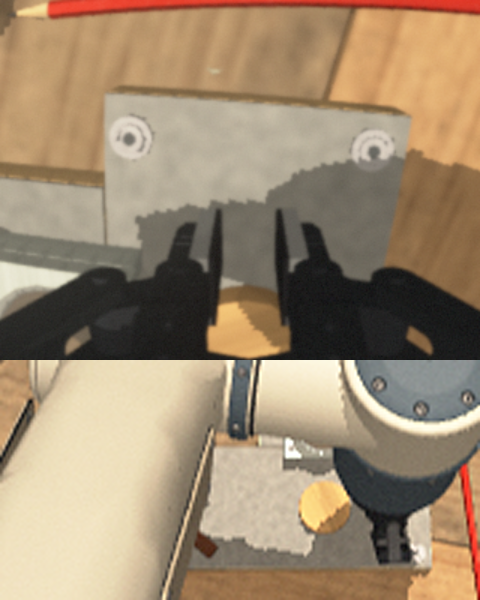

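Each view shows the blank centred behind the finger gap (about (243,320) in the wrist half). Lowering slightly and pushing slowly.

play_rows(
  commands=[0,0,-0.003,0,0,0,0,0,-0.003,0,0,0,-0.001,0.005,-0.003,0,0,0,-0.003,0.01,-0.003,0,0,0,-0.004,0.014,-0.003,0,0,0],
)

```text
clock: 6.9
ee_pos: [492.4, -114.7, 20.8]
ee_rot: [-2.518, 1.878, 0.0]
force: [0.9, 0.5, 0.3]
width: 18.0
finger_force: 0.0
```

play_rows(
  commands=[-0.001,0.005,0,0,0,0,-0.002,0.01,0,0,0,0,-0.003,0.015,0,0,0,0,-0.004,0.02,0,0,0,0,-0.004,0.025,0,0,0,0],
)

```text
clock: 7.4
ee_pos: [488.2, -90.0, 20.8]
ee_rot: [2.518, -1.878, -0.001]
force: [-2.7, -7.9, 3.0]
width: 18.1
finger_force: 0.0
```

play_rows(
  commands=[-0.001,0.005,0,0,0,0,-0.002,0.01,0,0,0,0,-0.003,0.015,0,0,0,0,-0.004,0.02,0,0,0,0,-0.004,0.025,0,0,0,0],
)

```text
clock: 7.9
ee_pos: [482.5, -65.6, 20.2]
ee_rot: [2.515, -1.878, -0.004]
force: [-1.1, 0.6, 0.3]
width: 18.3
finger_force: 0.0
```

play_rows(
  commands=[-0.001,0.005,0,0,0,0,-0.002,0.01,0,0,0,0,-0.003,0.015,0,0,0,0,-0.004,0.02,0,0,0,0,-0.004,0.025,0,0,0,0],
)

```text
clock: 8.4
ee_pos: [480.6, -39.7, 20.8]
ee_rot: [-2.518, 1.878, -0.0]
force: [0.0, 0.1, -0.7]
width: 18.1
finger_force: 0.0
```

play_rows(
  commands=[-0.001,0.004,0,0,0,0,-0.002,0.008,0,0,0,0,-0.003,0.012,0,0,0,0,-0.004,0.016,0,0,0,0,-0.004,0.016,0,0,0,0],
)

```text
clock: 8.9
ee_pos: [476.5, -23.8, 20.8]
ee_rot: [-2.519, 1.878, 0.0]
force: [-0.3, -0.9, 0.4]
width: 18.3
finger_force: 0.0
```

Run:
```python
from h import *
from cell import r, imaging
s=r.read_state();print(s['ee_pos'],s['ee_rot'],s['force'],s['width'])
d=imaging.get_image('wrist')
t=imaging.get_image('scene');t2=imaging.get_image('top')
cv2.imwrite('pics/w4.png',np.vstack([np.hstack([cv2.resize(d['image'][180:380,160:480],(400,300)),cv2.resize(t2['image'][200:290,220:340],(400,300),interpolation=2)]),cv2.resize(t['image'][220:310,280:480],(800,300),interpolation=2)]))
```

```text
[476.52773537 -23.82628897  20.79523207] [-2.51853517e+00  1.87783071e+00  8.88871015e-05] [-0.34976538 -0.90057995  0.35689066] 18.272631203733216
```

View pics/w4.png

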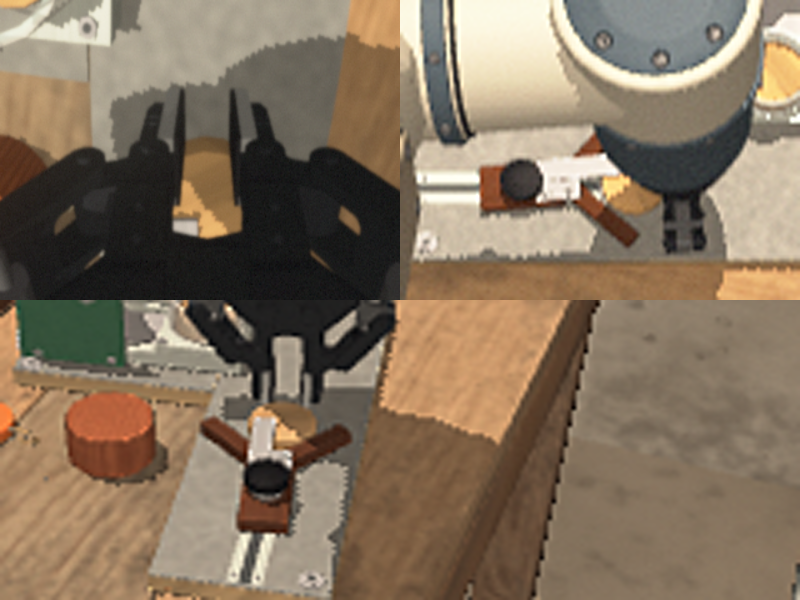

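The blank is in the V's mouth, under the blade and cradled by the fingers, with a few mm left. Advancing gently until the force shows contact.

play_rows(
  commands=[0,0.0015,0,0,0,0,-0.001,0.003,0,0,0,0,-0.001,0.0045,0,0,0,0,-0.0015,0.006,0,0,0,0,-0.0015,0.006,0,0,0,0],
)

```text
clock: 9.55
ee_pos: [475.9, -18.4, 21.2]
ee_rot: [-2.518, 1.877, -0.002]
force: [1.1, -3.1, 1.4]
width: 18.0
finger_force: 1.7
```

play_rows(
  commands=[0,0.001,0,0,0,0,-0.0005,0.002,0,0,0,0,-0.0005,0.002,0,0,0,0],
)

```text
clock: 9.85
ee_pos: [476.5, -17.1, 21.7]
ee_rot: [-2.519, 1.876, -0.006]
force: [5.2, -8.0, 0.1]
width: 18.2
finger_force: 4.1
```

play_rows(
  commands=[0.0005,0.001,0,0,0,0,0.001,0.001,0,0,0,0,0.001,0.001,0,0,0,0],
)

```text
clock: 10.15
ee_pos: [477.0, -15.7, 21.4]
ee_rot: [-2.518, 1.877, -0.004]
force: [4.4, -4.8, 1.2]
width: 17.8
finger_force: 3.2
```

play_rows(
  commands=[0.002,-0.006,0,0,0,0,0.006,-0.02,0,0,0,0,0.012,-0.04,0,0,0,0,0.012,-0.04,0.05,0,0,0,0.012,-0.04,0.1,0,0,0],
)

```text
clock: 10.65
ee_pos: [485.8, -55.9, 120.4]
ee_rot: [2.514, -1.878, -0.007]
force: [2.0, 0.7, -0.0]
width: 18.1
finger_force: 0.0
```

play_rows(
  commands=[0.02,-0.03,0.05,0,0,0,0.02,-0.06,0.1,0,0,0,0.02,-0.1,0.12,0,0,0,0.02,-0.14,0.12,0,0,0,0.02,-0.18,0.12,0,0,0],
)

```text
clock: 11.15
ee_pos: [507.9, -237.2, 242.5]
ee_rot: [-2.517, 1.877, -0.003]
force: [1.5, 0.5, -0.0]
width: 17.8
finger_force: 0.0
```

play_rows(
  commands=[-0.04,-0.03,0,0,0,0,-0.08,-0.06,0,0,0,0,-0.12,-0.09,0,0,0,0,-0.15,-0.11,0,0,0,0,-0.15,-0.11,0,0,0,0],
)

```text
clock: 11.65
ee_pos: [354.2, -346.6, 240.8]
ee_rot: [-2.514, 1.883, 0.002]
force: [0.6, -0.2, -0.9]
width: 17.8
finger_force: 0.0
```

Run:
```python
from h import *
from cell import r, imaging
s=r.read_state();print(s['clock'],s['ee_pos'],s['force'])
t2=imaging.get_image('top');np.savez('t5.npz',**t2)
t=imaging.get_image('scene')
cv2.imwrite('pics/w5.png',np.vstack([cv2.resize(t2['image'][195:295,215:395],(720,400),interpolation=2),cv2.resize(t['image'][180:310,280:400],(184,200),interpolation=2).repeat(1,0) if 0 else cv2.resize(t['image'][200:270,270:440],(720,200),interpolation=2)]))
```

```text
11.65 [ 354.20971119 -346.58353857  240.83096413] [ 0.61728831 -0.19067773 -0.85784462]
```

View pics/w5.png

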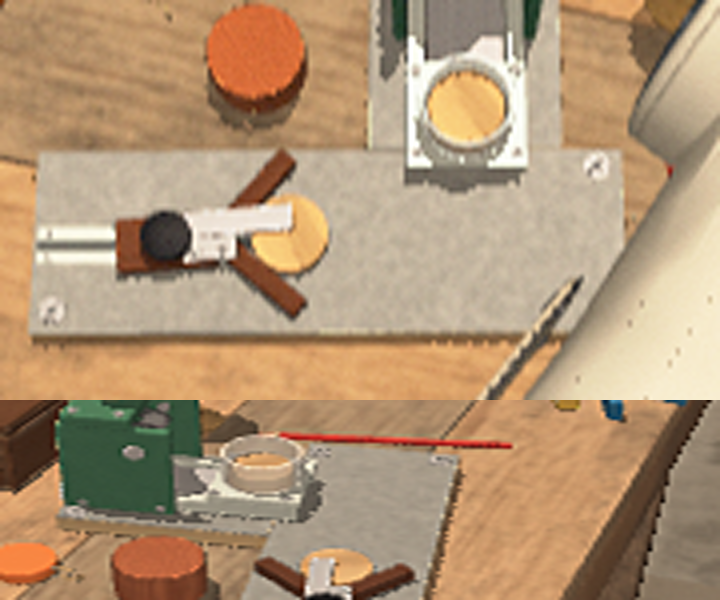

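The picture shows the blank in the V at crop pixel (290,234), touching the lower fence, with blanks still in the tube. Whether it touches the upper fence has to be checked numerically.

```bash
cat > chk.py <<'E'
from h import *
def chk(d):
    hsv=cv2.cvtColor(d['image'],cv2.COLOR_BGR2HSV);H,S,V=[hsv[...,i].astype(int) for i in range(3)]
    box=np.zeros(H.shape,bool);box[228:276,268:302]=1
    disc=box&(H>12)&(H<24)&(S>85)&(V>190)
    wood=box&(H<14)&(S>90)&(V<170)
    k=max(cv2.findContours(disc.astype('uint8'),0,1)[0],key=cv2.contourArea)[:,0]
    P=plane(d,k,30)[:,:2]
    # right/outer arc only, fixed radius 22
    from scipy.optimize import least_squares
    c0=P.mean(0)
    c=least_squares(lambda c:np.linalg.norm(P-c,axis=1)-22,c0,loss='soft_l1',f_scale=.7).x
    v,u=np.nonzero(wood);Q=plane(d,np.c_[u,v],31)[:,:2]
    print('disc px',disc.sum(),'centre',c.round(1),'wood',len(Q))
    axis=np.array([.293,-.956]);n=np.array([.956,.293])
    ctr=np.array([467,14.3]);lat=(Q-ctr)@n;lon=(Q-ctr)@axis
    for sgn in(1,-1):
        m=(lat*sgn>8)
        q=Q[m].astype('float32')
        if len(q)<10: print(sgn,len(q));continue
        R=cv2.fitLine(q,cv2.DIST_HUBER,0,.01,.01).ravel();dd=R[:2];p0=R[2:]
        nn=np.array([-dd[1],dd[0]]);nn*=np.sign(nn@(c-p0));lat_=(q-p0)@nn
        print('fence',sgn,len(q),'dir',dd.round(3),'halfwidth',np.percentile(lat_,[3,97]).round(1),'disc centre dist to midline',((c-p0)@nn).round(2),'(home=28)')
if __name__=='__main__':
    chk(load('t5.npz'))
E
python3 chk.py
```

```text
disc px 234 centre [467.5  11.8] wood 222
fence 1 98 dir [ 0.837 -0.547] halfwidth [-6.4  6.8] disc centre dist to midline 31.74 (home=28)
fence -1 118 dir [0.444 0.896] halfwidth [-5.8  5.9] disc centre dist to midline 28.93 (home=28)
```

Numerically, the blank touches the low-x fence, but about 2–3 mm remain to the other one. Going back in the same way to push it along that fence until both resist.

play_rows(
  commands=[0.04,0.03,0,0,0,0,0.08,0.06,0,0,0,0,0.12,0.09,0,0,0,0,0.15,0.11,0,0,0,0,0.15,0.13,0,0,0,0],
)

```text
clock: 12.25
ee_pos: [510.9, -212.2, 238.5]
ee_rot: [2.521, -1.874, -0.005]
force: [-0.4, -0.1, -0.8]
width: 17.9
finger_force: 0.0
```

play_rows(
  commands=[0,0.04,0,0,0,0,0,0.08,0,0,0,0,0,0.11,-0.03,0,0,0,-0.01,0.14,-0.07,0,0,0,-0.02,0.16,-0.11,0,0,0],
)

```text
clock: 12.75
ee_pos: [487.8, -52.1, 129.6]
ee_rot: [-2.519, 1.874, -0.0]
force: [0.2, 0.9, -1.4]
width: 18.0
finger_force: 0.0
```

play_rows(
  commands=[0,0,-0.04,0,0,0,0,0,-0.08,0,0,0,0,0,-0.1,0,0,0,0,0,-0.11,0,0,0,0,0,-0.11,0,0,0],
)

```text
clock: 13.25
ee_pos: [487.4, -54.5, 20.1]
ee_rot: [2.518, -1.876, -0.002]
force: [-1.4, -0.2, 0.3]
width: 17.8
finger_force: 0.0
```

play_rows(
  commands=[-0.003,0.01,0,0,0,0,-0.006,0.02,0,0,0,0,-0.009,0.028,0,0,0,0,-0.01,0.034,0,0,0,0,-0.01,0.037,0,0,0,0],
)

```text
clock: 13.75
ee_pos: [477.7, -17.3, 21.1]
ee_rot: [-2.519, 1.877, -0.001]
force: [-0.1, -0.9, -0.2]
width: 18.0
finger_force: 0.0
```

play_rows(
  commands=[0.0005,0.001,0,0,0,0,0.001,0.002,0,0,0,0,0.001,0.0025,0,0,0,0],
)

```text
clock: 14.05
ee_pos: [478.9, -15.9, 20.8]
ee_rot: [2.518, -1.879, 0.0]
force: [0.9, -0.8, 0.2]
width: 18.3
finger_force: 0.3
```

play_rows(
  commands=[0,0.001,0,0,0,0,0,0.002,0,0,0,0,0,0.002,0,0,0,0],
)

```text
clock: 14.35
ee_pos: [478.7, -14.3, 20.9]
ee_rot: [2.518, -1.878, 0.001]
force: [1.0, -4.3, 0.9]
width: 17.5
finger_force: 1.9
```

play_rows(
  commands=[0,0.001,0,0,0,0,0,0.0015,0,0,0,0,0,0.0015,0,0,0,0],
)

```text
clock: 14.65
ee_pos: [478.7, -13.8, 21.0]
ee_rot: [2.517, -1.876, 0.002]
force: [1.1, -9.6, 0.6]
width: 17.9
finger_force: 4.5
```

play_rows(
  commands=[0,0.001,0,0,0,0,0,0.0015,0,0,0,0,0,0.0015,0,0,0,0],
)

```text
clock: 14.95
ee_pos: [478.6, -13.5, 21.1]
ee_rot: [2.516, -1.874, 0.003]
force: [1.9, -15.6, 0.4]
width: 18.1
finger_force: 7.1
```

Now firmly stopped, with both fences loaded. Retreating along the same path.

play_rows(
  commands=[0.0005,-0.003,0,0,0,0,0.002,-0.008,0,0,0,0,0.006,-0.022,0,0,0,0,0.01,-0.042,0.01,0,0,0,0.01,-0.046,0.05,0,0,0],
)

```text
clock: 15.45
ee_pos: [485.8, -57.8, 67.7]
ee_rot: [2.512, -1.878, -0.011]
force: [1.0, 0.4, -0.4]
width: 18.0
finger_force: 0.0
```

play_rows(
  commands=[0,0,0.05,0,0,0,0.02,-0.03,0.09,0,0,0,0.02,-0.07,0.12,0,0,0,0.02,-0.11,0.15,0,0,0,0.02,-0.15,0.17,0,0,0],
)

```text
clock: 15.95
ee_pos: [509.2, -207.7, 243.1]
ee_rot: [-2.518, 1.875, -0.003]
force: [1.2, -0.7, 0.2]
width: 18.3
finger_force: 0.0
```

play_rows(
  commands=[-0.04,-0.03,0,0,0,0,-0.08,-0.06,0,0,0,0,-0.12,-0.09,0,0,0,0,-0.15,-0.13,0,0,0,0,-0.15,-0.14,0,0,0,0],
)

```text
clock: 16.45
ee_pos: [355.7, -349.0, 241.4]
ee_rot: [-2.514, 1.883, -0.001]
force: [0.3, -0.2, -0.4]
width: 18.2
finger_force: 0.0
```

play_rows(
  commands=[0,0,0,0,0,0,0,0,0,0,0,0],
)

```text
clock: 16.65
ee_pos: [359.2, -346.3, 240.4]
ee_rot: [-2.517, 1.878, 0.001]
force: [0.9, -0.5, 0.3]
width: 18.2
finger_force: 0.0
```

Run:
```python
from h import *
from chk import chk
from cell import r, imaging
s=r.read_state();print(s['clock'],s['ee_pos'],s['force'])
t=imaging.get_image('top');np.savez('t6.npz',**t);chk(t)
chk(load('t5.npz'))
```

```text
16.65 [ 359.17342425 -346.29082878  240.43852161] [ 0.93122565 -0.51380219  0.29522724]
disc px 225 centre [468.3  14.4] wood 219
fence 1 95 dir [ 0.829 -0.559] halfwidth [-6.3  5.7] disc centre dist to midline 29.48 (home=28)
fence -1 118 dir [0.442 0.897] halfwidth [-6.   5.9] disc centre dist to midline 28.52 (home=28)
disc px 234 centre [467.5  11.8] wood 222
fence 1 98 dir [ 0.837 -0.547] halfwidth [-6.4  6.8] disc centre dist to midline 31.74 (home=28)
fence -1 118 dir [0.444 0.896] halfwidth [-5.8  5.9] disc centre dist to midline 28.93 (home=28)
```

```bash
python3 -c "
from cell import r
print(r.hand_in())"
```

```text
the job is handed in; nothing more can be done
None
```

The job is handed in at about 17 s: one press fed out a single blank, and I pushed it into the V of the centre finder until both fences resisted. In the last camera measurement it was within about 1.5 mm of each fence, roughly the measurement error. The arm stayed clear of the goblet, box and pencil, but I did not check those or the tube's blank count after the final push.

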